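# Gauge a tube adapter sleeve, then hold the loupe over it at the focus mark

### The job

Two tube adapter sleeves stand on the desk: slip the one whose bore is wide enough over the gauge pin of the inspection stand, right down onto the plate, and let go of it; leave the narrow-bored sleeve and the other things on the desk where they are. Then pick up the loupe by its handle and finish holding it still in the air, lens level and centred above that sleeve, at the height marked by the black collar on the stand's post (which must not be shifted). The job ends while you are holding the loupe there: do not put it down or rest it on anything.

Things in the scene. Friction and masses are not known exactly. Their poses are not given: they have to be found in the camera images.
- stand: fixed inspection stand: grey plate 135 x 60 mm, 10 mm thick, lying on the desk. Origin on the desk directly under the axis of the gauge pin, z up, x along the plate from the pin to the post; the plate runs from x = -35 to +100 mm. The focus post, a steel rod 8 mm in diameter rising to 155 mm above the desk, stands at x = +80 mm. Turned about the vertical and shifted from run to run
- pin_base (a point): foot of the gauge pin on its axis, at the plate's upper face (10 mm above the desk); axes as the stand's. The steel pin is upright, 17 mm in diameter, 30 mm high, its top 6 mm tapering to 11 mm in diameter
- focus_mark (a point): middle of the black collar on the post, a disc 22 mm in diameter and 6 mm thick with a small steel thumb screw; it is on the post's axis, 80 mm from the pin axis. Its height (95 to 135 mm above the desk, differs from run to run) is the height at which the middle of the lens must be held. It is clamped on the post by stiff friction (20 N)
- wide_sleeve: aluminium tube adapter sleeve with the wide bore, standing loose on the desk: plain tube 28 mm outside diameter, 20.5 mm bore right through, 40 mm high, 45 g nominal. Origin in the centre of its underside, z along its axis (up)
- wide_sleeve_mid (a point): centre of the wide-bored sleeve, on its axis at half height (20 mm above its underside)
- narrow_sleeve: aluminium tube adapter sleeve of the same outside size (28 mm diameter, 40 mm high) but with an 11 mm bore, too narrow for the pin; stands loose on the desk. Origin in the centre of its underside. The two sleeves swap places at random
- loupe: hand loupe lying flat on the desk, lens level: black straight handle 70 mm long, 12 mm wide, 13 mm high, joined by a short steel neck to a round black lens rim 46 mm in diameter, 9 mm thick. 60 g nominal, balancing about 13 mm from the middle of the handle towards the lens. Origin under the middle of the handle on the underside; x from handle to lens, z up (perpendicular to the lens)
- lens_centre (a point): middle of the clear lens: in the loupe's frame at x = +65 mm, y = 0, 4.5 mm above the underside; axes as the loupe's
- eraser: blue and white eraser 22 x 48 x 13 mm on the desk, to be left alone; origin in the centre of its underside
- binder_clip: black binder clip 32 x 43 x 19 mm on the desk, to be left alone; origin in the centre of its underside
- dropper_bottle: small brown dropper bottle 33 mm in diameter, 102 mm high, standing on the desk, to be left alone; origin in the centre of its underside
There are look-alikes about, which are no part of the job. What is shaped like the wide_sleeve but orange is not meant.

How it is judged:
On the way:
1. the wide-bored sleeve is fully down on the gauge pin, and released (horizontal distance between wide_sleeve_mid and pin_base below 0.005 m and z of wide_sleeve_mid in the frame of pin_base between 0.017 and 0.023 m and angle between the z axis of wide_sleeve and the z axis of stand, either way round below 0.1 rad and contact force between wide_sleeve and the fingers below 0.1 N), for 0.2 s.
At the end, for the whole second after the job is handed in: Loupe held still (under 20 mm/s) by the fingers, touching neither stand nor sleeve; lens middle within 10 mm of the pin axis and 6 mm of the collar height, level within 8 degrees. Wide sleeve untouched, within 5 mm of the pin axis, 3 mm of the plate, 6 degrees of upright (all of step 1 and horizontal distance between lens_centre and pin_base below 0.01 m and z of lens_centre in the frame of focus_mark between -0.006 and 0.006 m and angle between loupe's own z axis and vertical below 0.14 rad and linear speed of loupe below 0.02 m/s and contact force between loupe and the fingers above 1 N and contact force between loupe and stand below 0.1 N and contact force between loupe and wide_sleeve below 0.1 N); the arm keeps its last pose, push and grip.
It fails at once if the narrow-bored sleeve is moved by more than 30 mm (distance of narrow_sleeve from where it was at the start of the episode above 0.03 m).
It fails at once if the eraser is moved by more than 30 mm (distance of eraser from where it was at the start of the episode above 0.03 m).
It fails at once if the binder clip is moved by more than 30 mm (distance of binder_clip from where it was at the start of the episode above 0.03 m).
It fails at once if the dropper bottle is moved by more than 30 mm (distance of dropper_bottle from where it was at the start of the episode above 0.03 m).
It fails at once if the focus collar is shifted by more than 5 mm (distance of focus_mark from where it was at the start of the episode above 0.005 m).
It also fails if it takes over 58 s, if anything falls off the work surface, if the arm or the gripper's body presses on something with over 40 N, if the wrist force passes 120 N, or if a joint passes its speed limit or range.

### The arm

A 6-joint arm with a two-finger parallel gripper is mounted at the origin on the work surface; the furniture and walls round the work are solid. World frame = base frame: x ahead of the robot, y to its left, z up, the work surface at z = 0. Lengths are in m, angles in rad, forces in N, time in s.
With the tool pointing down it reaches from about 0.35 to 0.725 m from the base axis. Payload 4.3 kg.
Tool frame: the origin (TCP) lies at the very end of the fingers, on their centre line; the grasp point (between the pads) lies 19 mm behind it; y points along the fingers, z is the direction in which the jaws open and shut, and the axes are right-handed (so a half turn about y gives the same grasp; the last joint's range is limited). The gripper opens to 85 mm and grips with 20 to 120 N. Pads are 22 mm wide; open, the fingers measure 114 mm over their backs; the gripper's body (76 mm by 85 mm) begins 54 mm behind the grasp point. The pads swing forward as they close: fully open they stand 13 mm farther back than shut.
Start: joints at [1.024, 0.377, 0.081, 1.274, 0, 1.46], TCP at [0.243, 0.521, 0.231] pointing down, gripper open.
Joint ranges: [-2.72, 2.72], [-0.84, 1.66], [-1.02, 1.22], [-1.77, 2.12], [-1.37, 1.28], [-3.14, 3.14]. Speed limits (rad/s): [2.57, 2.57, 3.14, 3.14, 3.14, 3.14].

### API

Orientations are given as a unit quaternion [w, x, y, z].
In Python, from cell import robot gives the robot as it stands.
- The arm moves only by the tool apply_moves, never from a script. Its argument "moves" is a list of rows, each an object of numbers: "tx", "ty", "tz": the shift along the tool's x, y, z in m; "wx", "wy", "wz": the turn, a rotation vector about the tool's x, y, z in rad. In form: [{"tx": .., "ty": .., "tz": .., "wx": .., "wy": .., "wz": ..}, ...]. A call has exactly 10 rows; each row shifts and turns the commanded pose from where the row before left it, along the tool's axes as they then stand; what a row does not reach is not made up. A row lasts 1/10 s, in which the tool goes at most 50 mm and 8.59 degrees, less where a joint would pass 70% of its speed; a pose out of reach is approached as far as the arm can. A call with a gripper value outside its range is refused whole. "jaw" is the opening, from 0 (shut) to 1 (fully open), set as the call begins (left out, the last holds). The fingers move at their own pace and stop on an object; the grip force is fixed at half the most. Time passes only in rows, so rows that do not move let the fingers close, or fill a call up. It gives the time, the measured TCP pose, the force and the opening at its end, in the units of the state.
- robot.state(): the state, without advancing time (a new reading comes with each control period).
- robot.grab_frame(name): name is "side" or "top"; returns the picture (384x512x3 uint8, red, green, blue); there is no depth.
- robot.camera_model(name): a dict with "fx", "fy", "cx", "cy" (pixels), "cam_to_world" (4x4, takes a point from camera to world coordinates). Camera axes: x right, y down, z forward; pixel columns grow to the right and rows downward; lengths in m; the calibration is good to about 2 mm. A picture is of the moment at which its call begins. camera_model takes no time and is no camera call.
- robot.close_job(): hands the job in, once; it reports no verdict.
The state is a dict: "time": time; "joint_pos": joint angles; "qd": joint speeds; "tau": joint torques, N m; "tcp_pos": TCP position; "orientation": TCP orientation; "contact_force": force on the tool from outside, world axes, zero at the start; "wrist_torque": the same for the moment, N m; "finger_gap": finger opening in m.
Only numpy, scipy, OpenCV 4.12 (cv2) and the standard library are available. Lean on these libraries where they do the work, as an engineer would, in place of code of your own. Each camera call takes 0.05 s, during which the arm holds its last target. There are 200 camera calls.

## Working session

There is one attempt and no reset: what is moved stays moved. The work goes in short steps, Python scripts to look and compute and a tool call to move; the robot and the scene stay as the last step left them, time stands still between calls to the robot, and variables do not carry over. Pictures are saved under pics/ and viewed, about 8 in all and at most 12, crops included, and the job is handed in when it is done.

Besides the shell and the picture viewer there is one more tool, called after "Request:" as name(argument=value, ...), one argument or row to a line, values as JSON. apply_moves: Moves the arm, as the interface text tells. Its arguments: {"type":"object","properties":{"moves":{"type":"array","items":{"type":"object","properties":{"tx":{"type":"number"},"ty":{"type":"number"},"tz":{"type":"number"},"wx":{"type":"number"},"wy":{"type":"number"},"wz":{"type":"number"}}}},"jaw":{"type":"number"}},"required":["moves"]}

```bash
mkdir -p pics; cat > h.py <<'E'
import numpy as np,cv2
from cell import robot
def cam(n):
    m=robot.camera_model(n); return m,np.array(m["cam_to_world"])
def ray(n,u,v):
    m,T=cam(n); d=T[:3,:3]@np.array([(u-m["cx"])/m["fx"],(v-m["cy"])/m["fy"],1]); return T[:3,3],d
def onz(n,u,v,z):
    o,d=ray(n,u,v); return o+d*(z-o[2])/d[2]
def proj(n,p):
    m,T=cam(n); q=T[:3,:3].T@(np.array(p)-T[:3,3]); return np.array([m["fx"]*q[0]/q[2]+m["cx"],m["fy"]*q[1]/q[2]+m["cy"]])
def grab(n,f=None):
    im=cv2.cvtColor(np.array(robot.grab_frame(n)),cv2.COLOR_RGB2BGR)
    if f: cv2.imwrite("pics/"+f,im)
    return im
E
python3 - <<'E'
from h import *
for n in("top","side"):
    grab(n,n+"0.png"); m,T=cam(n); print(n,m["fx"],m["cx"],m["cy"],T.round(3).tolist())
s=robot.state(); print(s)
E
```

```text
top 466.19642520238256 252.81846330696166 194.32790275791243 [[-0.024, -0.98, 0.197, 0.337], [-1.0, 0.026, 0.008, 0.052], [-0.013, -0.197, -0.98, 1.043], [0.0, 0.0, 0.0, 1.0]]
side 462.77692062317 257.60644762771534 195.99219806221342 [[-0.904, -0.351, 0.243, 0.294], [-0.427, 0.747, -0.509, 0.542], [-0.003, -0.564, -0.826, 0.885], [0.0, 0.0, 0.0, 1.0]]
{'time': 0.1, 'joint_pos': array([1.02370222e+00, 3.78005133e-01, 7.98043526e-02, 1.27439388e+00,
       4.35562659e-05, 1.46051903e+00]), 'qd': array([-0.0016083 , -0.00299456,  0.0008579 ,  0.00045977, -0.00020015,
        0.00101943]), 'tau': array([ 1.18464723e-03, -4.64691961e+01,  2.70583123e+01,  1.19805528e-02,
       -8.23768778e-05, -3.12102983e-06]), 'tcp_pos': array([0.24293337, 0.52053884, 0.23046303]), 'orientation': array([-0.68971135,  0.69090495, -0.15343291,  0.15299329]), 'contact_force': array([ 0.66105461, -0.06467672,  0.50496226]), 'wrist_torque': array([-0.05305341,  0.01129862, -0.01058052]), 'finger_gap': 0.08522979674326635}
```

View pics/top0.png

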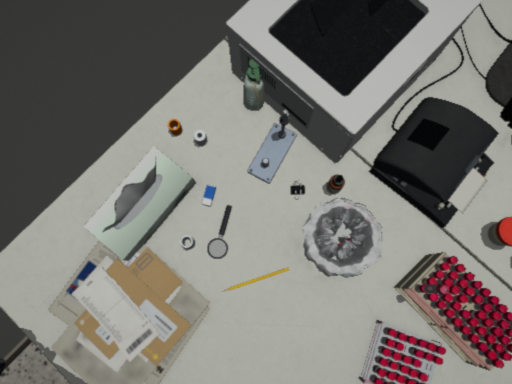

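View pics/side0.png

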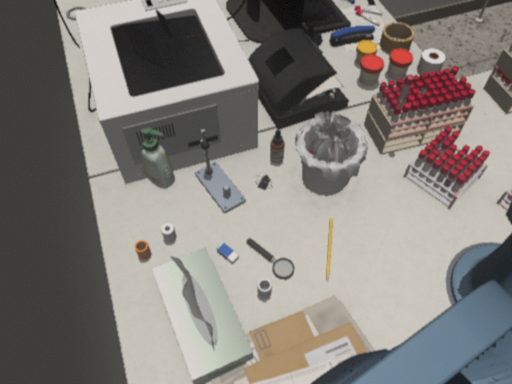

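Sleeve candidates in the top view are the orange one at (175,127), excluded by colour, and two metal ones at (200,137) and (188,242). I'll check bores, stand and loupe in close crops.

```bash
python3 - <<'E'
import cv2,numpy as np
t=cv2.imread("pics/top0.png");s=cv2.imread("pics/side0.png")
def c(i,u,v,r,S): 
    return cv2.resize(i[v-r:v+r,u-r:u+r],(S,S),interpolation=cv2.INTER_CUBIC)
a=np.hstack([c(t,200,137,15,200),c(t,188,242,15,200),c(s,168,232,15,200),c(s,264,289,15,200)])
b=np.hstack([c(t,272,150,45,400),c(s,215,170,50,400)])
cv2.imwrite("pics/c1.png",np.vstack([a,b]))
E
```

```text
(no output)
```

View pics/c1.png

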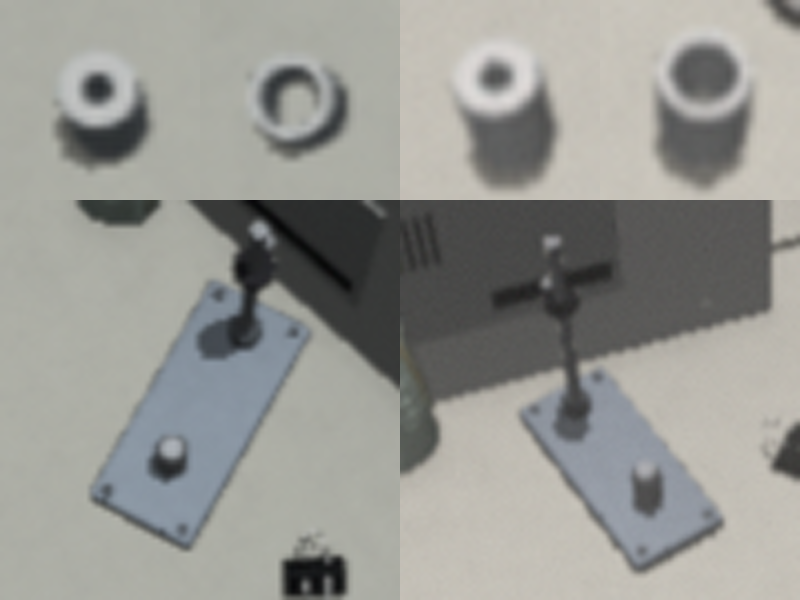

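The wide bore is the sleeve at top (187,242) and side (264,287); the one at (200,137) is narrow. The pin top is at about (265,160) in top, and the collar at about (284,120) in top and (205,145) in side.

```bash
cat >> h.py <<'E'
def tri(a,b):
    (o1,d1),(o2,d2)=ray("top",*a),ray("side",*b)
    A=np.c_[d1,-d2]; t=np.linalg.lstsq(A,o2-o1,rcond=None)[0]
    p,q=o1+d1*t[0],o2+d2*t[1]; return (p+q)/2,np.linalg.norm(p-q)
def blob(mask,u,v,r):
    z=np.zeros_like(mask); z[v-r:v+r+1,u-r:u+r+1]=mask[v-r:v+r+1,u-r:u+r+1]
    cs=cv2.findContours(z,cv2.RETR_EXTERNAL,cv2.CHAIN_APPROX_NONE)[0]
    return max(cs,key=cv2.contourArea)
E
python3 - <<'E'
from h import *
I={n:cv2.imread(f"pics/{n}0.png") for n in("top","side")}
g={n:cv2.cvtColor(I[n],cv2.COLOR_BGR2GRAY) for n in I}
# sleeve ring bright
for n,u,v in(("top",187,241),("side",264,286),("top",200,135),("side",168,229)):
    bg=np.median(g[n][v-30:v+30,u-30:u+30])
    m=((g[n]>bg+8)*255).astype(np.uint8); c=blob(m,u,v,13); (x,y),(w,h),a=cv2.minAreaRect(c)
    e=cv2.fitEllipse(c) if len(c)>5 else None
    print("ring",n,bg,(x,y),(w,h),e,onz(n,*e[0],.04).round(4))
# plate
for n,u,v in(("top",272,152),("side",220,187)):
    b=I[n].astype(int); m=((b[:,:,0]-b[:,:,2]>10)*255).astype(np.uint8)
    m=cv2.morphologyEx(m,cv2.MORPH_CLOSE,np.ones((5,5)))
    c=blob(m,u,v,36); bx=cv2.boxPoints(cv2.minAreaRect(c)); 
    P=np.array([onz(n,*p[0],.01)[:2] for p in c],np.float32); r=cv2.minAreaRect(P*1000)
    print("plate",n,r,bx.round(1).tolist())
# loupe
for n,u,v in(("top",220,232),("side",270,258)):
    m=((g[n]<95)*255).astype(np.uint8); m=cv2.morphologyEx(m,cv2.MORPH_CLOSE,np.ones((3,3)))
    c=blob(m,u,v,34); P=np.array([onz(n,*p[0],.009)[:2] for p in c],np.float32)
    (cc,wh,a)=cv2.minAreaRect(P*1000); print("loupe",n,cc,wh,a, cv2.boxPoints((cc,wh,a)).round(0).tolist())
    h=P[-0:]; 
print("pin top view z.04",onz("top",264.8,160.3,.04))
print("collar",tri((283.9,120.1),(205,145)), "posttop",tri((285.7,112),(203,132)))
for n,u,v in (("top",297,189),("top",336,183),("side",264,182),("side",278,155)): print(n,onz(n,u,v,.01).round(3))
E
```

```text
Traceback (most recent call last):
TypeError: 'NoneType' object is not subscriptable
```

```bash
cat > m.py <<'E'
from h import *
I={n:cv2.imread(f"pics/{n}0.png") for n in("top","side")}
g={n:cv2.cvtColor(I[n],cv2.COLOR_BGR2GRAY) for n in I}
print(I["top"][241,175:200].tolist()); print(I["side"][285,252:278].tolist())
for n,u,v in(("top",272,152),("side",220,187)):
    b=I[n].astype(int); m=((b[:,:,0]-b[:,:,2]>10)*255).astype(np.uint8)
    m=cv2.morphologyEx(m,cv2.MORPH_CLOSE,np.ones((5,5)))
    c=blob(m,u,v,36); bx=cv2.boxPoints(cv2.minAreaRect(c)); 
    P=np.array([onz(n,*p[0],.01)[:2] for p in c],np.float32); r=cv2.minAreaRect(P*1000)
    print("plate",n,r,bx.round(1).tolist(),cv2.boxPoints(r).round(1).tolist())
for n,u,v in(("top",220,232),("side",270,258)):
    m=((g[n]<95)*255).astype(np.uint8); m=cv2.morphologyEx(m,cv2.MORPH_CLOSE,np.ones((3,3)))
    c=blob(m,u,v,34); P=np.array([onz(n,*p[0],.009)[:2] for p in c],np.float32)
    (cc,wh,a)=cv2.minAreaRect(P*1000); print("loupe",n,cc,wh,a, cv2.boxPoints((cc,wh,a)).round(0).tolist())
print("pin top view z.04",onz("top",264.8,160.3,.04))
print("collar",tri((283.9,120.1),(205,145)), "posttop",tri((285.7,112),(203,132)))
for n,u,v in (("top",297,189),("top",336,183),("side",264,182),("side",278,155)): print(n,onz(n,u,v,.01).round(3))
E
python3 m.py
```

```text
[[165, 174, 172], [167, 174, 173], [166, 174, 172], [166, 174, 173], [168, 176, 175], [179, 182, 181], [157, 157, 155], [103, 101, 98], [67, 64, 61], [87, 88, 84], [140, 146, 144], [162, 170, 169], [165, 174, 172], [165, 173, 172], [158, 165, 163], [129, 134, 133], [162, 163, 161], [149, 149, 147], [97, 96, 93], [80, 81, 78], [141, 148, 146], [164, 172, 171], [166, 174, 173], [165, 174, 172], [165, 174, 172]]
[[184, 194, 197], [185, 193, 197], [185, 194, 197], [184, 195, 198], [182, 191, 194], [185, 189, 192], [195, 197, 200], [156, 157, 158], [106, 105, 106], [88, 88, 89], [90, 90, 90], [92, 91, 92], [94, 94, 94], [92, 93, 92], [90, 91, 91], [90, 90, 89], [90, 91, 90], [132, 132, 133], [187, 189, 192], [186, 191, 193], [184, 192, 195], [187, 196, 200], [187, 196, 201], [186, 194, 199], [185, 195, 199], [186, 196, 199]]
plate top ((642.32958984375, 14.526351928710938), (58.22412109375, 133.02801513671875), 59.675323486328125) [[246.8000030517578, 170.6999969482422], [274.6000061035156, 121.5], [296.5, 133.89999389648438], [268.70001220703125, 183.10000610351562]] [[570.2000122070312,
[... 527 characters left out ...]
015258789]]
loupe top (426.8506164550781, 141.58213806152344) (42.18171310424805, 42.066158294677734) 89.24995422363281 [[406.0, 121.0], [448.0, 120.0], [448.0, 162.0], [406.0, 163.0]]
loupe side (489.4150390625, 124.75383758544922) (11.99419116973877, 66.59266662597656) 73.39906311035156 [[456.0, 129.0], [520.0, 109.0], [523.0, 121.0], [459.0, 140.0]]
pin top view z.04 [0.61510772 0.03166869 0.04      ]
collar (array([ 0.68364988, -0.00965687,  0.10868821]), np.float64(0.0017992049615047471)) posttop (array([ 0.68563415, -0.01142344,  0.14837494]), np.float64(0.0008217227305731599))
top [ 0.554 -0.04   0.01 ]
top [ 0.566 -0.129  0.01 ]
side [ 0.555 -0.039  0.01 ]
side [ 0.558 -0.127  0.01 ]
```

```bash
python3 - <<'E'
from h import *
# crop-pixel centres: crop pixel p -> (p+.5)*.15-.5+origin
print(onz("top",92.5*.15-.43+173,97*.15-.43+227,.04),onz("side",104.5*.15-.43+249,75*.15-.43+274,.04))
print("nar",onz("top",98*.15-.43+185,90*.15-.43+122,.04),onz("side",97*.15-.43+153,77*.15-.43+217,.04))
print("orange",onz("top",175,125,.04))
I={n:cv2.imread(f"pics/{n}0.png") for n in("top","side")}
for n,u,v in(("top",187,241),("side",264,285)):
    b=cv2.resize(I[n][v-14:v+14,u-14:u+14],None,fx=8,fy=8,interpolation=cv2.INTER_CUBIC).astype(int)
    m=((b[:,:,0]-b[:,:,2]>(-3 if n=="top" else -9))&(b.min(2)>135)).astype(np.uint8)*255
    cs=cv2.findContours(m,cv2.RETR_EXTERNAL,cv2.CHAIN_APPROX_NONE)[0]; c=max(cs,key=lambda c:len(c))
    (x,y),r=cv2.minEnclosingCircle(c); e=cv2.fitEllipse(c); f=lambda x,y:((x+.5)/8-.5+u-14,(y+.5)/8-.5+v-14)
    print(n,f(x,y),r/8,onz(n,*f(x,y),.04),e[1],onz(n,*f(*e[0]),.04))
# collar height: dark rows along post axis
P=(.6843,-.0095)
for n in I:
    print(n,[(h,cv2.cvtColor(I[n],cv2.COLOR_BGR2GRAY)[tuple(proj(n,(*P,h/1000)).round().astype(int)[::-1])]) for h in range(70,160,4)], proj(n,(*P,.11)))
E
```

```text
[0.43950287 0.20572686 0.04      ] [0.44077358 0.20595983 0.04      ]
nar [0.67811766 0.17771976 0.04      ] [0.68013086 0.1770271  0.04      ]
orange [0.70360879 0.23280837 0.04      ]
top (186.375, 240.75) 7.304227828979492 [0.44030471 0.20588132 0.04      ] (99.65697479248047, 107.1221923828125) [0.44021264 0.20667986 0.04      ]
side (262.7968120574951, 285.9025640487671) 8.9201021194458 [0.44238058 0.20921689 0.04      ] (109.32263946533203, 129.28250122070312) [0.44113654 0.20720361 0.04      ]
top [(70, np.uint8(39)), (74, np.uint8(29)), (78, np.uint8(28)), (82, np.uint8(28)), (86, np.uint8(38)), (90, np.uint8(40)), (94, np.uint8(40)), (98, np.uint8(31)), (102, np.uint8(36)), (106, np.uint8(36)), (110, np.uint8(36)), (114, np.uint8(35)), (118, np.uint8(35)), (122, np.uint8(36)), (126, np.uint8(36)), (130, np.uint8(36)), (134, np.uint8(36)), (138, np.uint8(48)), (142, np.uint8(55)), (146, np.uint8(117)), (150, np.uint8(152)), (154, np.uint8(155)), (158, np.uint8(155))] [283.75766558 119.1681363 ]
side [(70, np.uint8(70)), (74, np.uint8(71)), (78, np.uint8(64)), (82, np.uint8(66)), (86, np.uint8(63)), (90, np.uint8(65)), (94, np.uint8(56)), (98, np.uint8(48)), (102, np.uint8(41)), (106, np.uint8(46)), (110, np.uint8(54)), (114, np.uint8(60)), (118, np.uint8(59)), (122, np.uint8(64)), (126, np.uint8(64)), (130, np.uint8(63)), (134, np.uint8(62)), (138, np.uint8(62)), (142, np.uint8(67)), (146, np.uint8(61)), (150, np.uint8(80)), (154, np.uint8(120)), (158, np.uint8(145))] [205.03113273 144.71933358]
```

The wide sleeve is near (0.440, 0.206), the pin (0.615, 0.031), the post direction −30°, the lens (0.427, 0.142) and the handle middle (0.489, 0.125). The next script works out the reach to the sleeve, with the jaw axis at −11° to keep clear of the loupe.

```bash
cat > plan.py <<'E'
import sys,json
from h import *
from scipy.spatial.transform import Rotation as Ro
def target(yaw):
    z=np.array([np.cos(yaw),np.sin(yaw),0]); y=np.array([0,0,-1.]); return Ro.from_matrix(np.c_[np.cross(y,z),y,z])
def plan(xyz,yawdeg,N,fromp=None):
    s=robot.state(); q=np.roll(s["orientation"],-1); R=Ro.from_quat(q); p=np.array(s["tcp_pos"])
    T=target(np.radians(yawdeg)); rv=(R.inv()*T).as_rotvec()/N; d=(np.array(xyz)-p)/N; out=[]
    print("at",p.round(4),"f",s["contact_force"].round(2),"gap",round(s["finger_gap"],4),"t",s["time"],"j",s["joint_pos"].round(2))
    for i in range(N):
        t=R.as_matrix().T@d; R=R*Ro.from_rotvec(rv)
        out.append({k:round(float(v),4) for k,v in zip(("tx","ty","tz","wx","wy","wz"),[*t.round(4),*rv.round(3)]) if abs(v)>2e-4})
    print(json.dumps(out).replace('"',"'"))
if __name__=="__main__":
    a=list(map(float,sys.argv[1:])); plan(a[:3],a[3],int(a[4]))
E
python3 plan.py .440 .206 .2 -11 10
python3 - <<'E'
from h import *
for p in((122,172),(255,148)): print("printer",onz("side",*p,0))
E
```

```text
at [0.2429 0.5205 0.2305] f [ 0.66 -0.06  0.5 ] gap 0.0852 t 0.1 j [1.02 0.38 0.08 1.27 0.   1.46]
[{'tx': 0.0312, 'ty': 0.0031, 'tz': -0.0202, 'wy': 0.133}, {'tx': 0.0336, 'ty': 0.0031, 'tz': -0.0159, 'wy': 0.133}, {'tx': 0.0354, 'ty': 0.0031, 'tz': -0.0113, 'wy': 0.133}, {'tx': 0.0365, 'ty': 0.0031, 'tz': -0.0065, 'wy': 0.133}, {'tx': 0.0371, 'ty': 0.0031, 'tz': -0.0016, 'wy': 0.133}, {'tx': 0.037, 'ty': 0.0031, 'tz': 0.0033, 'wy': 0.133}, {'tx': 0.0362, 'ty': 0.003, 'tz': 0.0081, 'wy': 0.133}, {'tx': 0.0348, 'ty': 0.003, 'tz': 0.0129, 'wy': 0.133}, {'tx': 0.0328, 'ty': 0.003, 'tz': 0.0174, 'wy': 0.133}, {'tx': 0.0302, 'ty': 0.003, 'tz': 0.0215, 'wy': 0.133}]
printer [0.87869514 0.07233483 0.        ]
printer [ 0.62179502 -0.13134358  0.        ]
```

Request:
apply_moves(
  moves=[
    {"tx": 0.031, "ty": 0.003, "tz": -0.02, "wy": 0.133},
    {"tx": 0.034, "ty": 0.003, "tz": -0.016, "wy": 0.133},
    {"tx": 0.035, "ty": 0.003, "tz": -0.011, "wy": 0.133},
    {"tx": 0.036, "ty": 0.003, "tz": -0.006, "wy": 0.133},
    {"tx": 0.037, "ty": 0.003, "tz": -0.002, "wy": 0.133},
    {"tx": 0.037, "ty": 0.003, "tz": 0.003, "wy": 0.133},
    {"tx": 0.036, "ty": 0.003, "tz": 0.008, "wy": 0.133},
    {"tx": 0.035, "ty": 0.003, "tz": 0.013, "wy": 0.133},
    {"tx": 0.033, "ty": 0.003, "tz": 0.017, "wy": 0.133},
    {"tx": 0.03, "ty": 0.003, "tz": 0.021, "wy": 0.133},
  ],
  jaw=1.0,
)

```text
schema error: expected keys tx, ty, tz, wx, wy, wz
```

```bash
python3 plan.py .440 .206 .07 -11 7
```

```text
at [0.2429 0.5205 0.2305] f [ 0.66 -0.06  0.5 ] gap 0.0852 t 0.1 j [1.02 0.38 0.08 1.27 0.   1.46]
[{'tx': 0.0445, 'ty': 0.023, 'tz': -0.0288, 'wy': 0.189}, {'tx': 0.0491, 'ty': 0.023, 'tz': -0.0199, 'wy': 0.189}, {'tx': 0.052, 'ty': 0.0229, 'tz': -0.0103, 'wy': 0.189}, {'tx': 0.053, 'ty': 0.0229, 'tz': -0.0003, 'wy': 0.189}, {'tx': 0.0521, 'ty': 0.0229, 'tz': 0.0097, 'wy': 0.189}, {'tx': 0.0494, 'ty': 0.0229, 'tz': 0.0193, 'wy': 0.189}, {'tx': 0.0449, 'ty': 0.0229, 'tz': 0.0283, 'wy': 0.189}]
```

All keys are required.

Request:
apply_moves(
  moves=[
    {"tx": 0.031, "ty": 0.003, "tz": -0.02, "wx": 0, "wy": 0.133, "wz": 0},
    {"tx": 0.034, "ty": 0.003, "tz": -0.016, "wx": 0, "wy": 0.133, "wz": 0},
    {"tx": 0.035, "ty": 0.003, "tz": -0.011, "wx": 0, "wy": 0.133, "wz": 0},
    {"tx": 0.036, "ty": 0.003, "tz": -0.006, "wx": 0, "wy": 0.133, "wz": 0},
    {"tx": 0.037, "ty": 0.003, "tz": -0.002, "wx": 0, "wy": 0.133, "wz": 0},
    {"tx": 0.037, "ty": 0.003, "tz": 0.003, "wx": 0, "wy": 0.133, "wz": 0},
    {"tx": 0.036, "ty": 0.003, "tz": 0.008, "wx": 0, "wy": 0.133, "wz": 0},
    {"tx": 0.035, "ty": 0.003, "tz": 0.013, "wx": 0, "wy": 0.133, "wz": 0},
    {"tx": 0.033, "ty": 0.003, "tz": 0.017, "wx": 0, "wy": 0.133, "wz": 0},
    {"tx": 0.03, "ty": 0.003, "tz": 0.021, "wx": 0, "wy": 0.133, "wz": 0},
  ],
  jaw=1.0,
)

```text
time: 1.1
tcp_pos: [0.4387, 0.2055, 0.2008]
orientation: [0.447, -0.447, 0.548, -0.548]
contact_force: [1.4, -0.0, -0.5]
finger_gap: 0.0854
```

```bash
python3 plan.py .440 .206 .07 -11 7
```

```text
at [0.4387 0.2055 0.2008] f [ 1.4  -0.03 -0.49] gap 0.0854 t 1.1 j [ 0.31  0.21 -0.23  1.13  0.    2.08]
[{'ty': 0.0187, 'wy': -0.001}, {'ty': 0.0187, 'wy': -0.001}, {'ty': 0.0187, 'wy': -0.001}, {'ty': 0.0187, 'wy': -0.001}, {'ty': 0.0187, 'wy': -0.001}, {'ty': 0.0187, 'wy': -0.001}, {'ty': 0.0187, 'wy': -0.001}]
```

Request:
apply_moves(
  moves=[
    {"tx": 0, "ty": 0.02, "tz": 0.001, "wx": 0, "wy": 0, "wz": 0},
    {"tx": 0, "ty": 0.025, "tz": 0, "wx": 0, "wy": 0, "wz": 0},
    {"tx": 0, "ty": 0.03, "tz": 0, "wx": 0, "wy": 0, "wz": 0},
    {"tx": 0, "ty": 0.03, "tz": 0, "wx": 0, "wy": 0, "wz": 0},
    {"tx": 0, "ty": 0.03, "tz": 0, "wx": 0, "wy": 0, "wz": 0},
    {"tx": 0, "ty": 0.025, "tz": 0, "wx": 0, "wy": 0, "wz": 0},
    {"tx": 0, "ty": 0.015, "tz": 0, "wx": 0, "wy": 0, "wz": 0},
    {"tx": 0, "ty": 0.01, "tz": 0, "wx": 0, "wy": 0, "wz": 0},
    {"tx": 0, "ty": 0.006, "tz": 0, "wx": 0, "wy": 0, "wz": 0},
    {"tx": 0, "ty": 0, "tz": 0, "wx": 0, "wy": 0, "wz": 0},
  ],
)

```text
time: 2.1
tcp_pos: [0.4391, 0.2067, 0.0099]
orientation: [0.448, -0.449, 0.547, -0.546]
contact_force: [0.2, -0.8, -0.1]
finger_gap: 0.0852
```

Request:
apply_moves(
  moves=[
    {"tx": 0, "ty": 0, "tz": 0, "wx": 0, "wy": 0, "wz": 0},
    {"tx": 0, "ty": 0, "tz": 0, "wx": 0, "wy": 0, "wz": 0},
    {"tx": 0, "ty": 0, "tz": 0, "wx": 0, "wy": 0, "wz": 0},
    {"tx": 0, "ty": 0, "tz": 0, "wx": 0, "wy": 0, "wz": 0},
    {"tx": 0, "ty": 0, "tz": 0, "wx": 0, "wy": 0, "wz": 0},
    {"tx": 0, "ty": 0, "tz": 0, "wx": 0, "wy": 0, "wz": 0},
    {"tx": 0, "ty": 0, "tz": 0, "wx": 0, "wy": 0, "wz": 0},
    {"tx": 0, "ty": 0, "tz": 0, "wx": 0, "wy": 0, "wz": 0},
    {"tx": 0, "ty": 0, "tz": 0, "wx": 0, "wy": 0, "wz": 0},
    {"tx": 0, "ty": 0, "tz": 0, "wx": 0, "wy": 0, "wz": 0},
  ],
  jaw=0.0,
)

```text
time: 3.1
tcp_pos: [0.4399, 0.207, 0.0111]
orientation: [-0.449, 0.448, -0.546, 0.547]
contact_force: [-1.9, -0.7, 5.9]
finger_gap: 0.0264
```

```bash
python3 plan.py .6152 .0312 .15 -30 10
```

```text
at [0.4399 0.207  0.0111] f [-1.87 -0.66  5.92] gap 0.0264 t 3.1 j [ 0.31  0.39 -0.52  0.65  0.    2.08]
[{'tx': 0.0138, 'ty': -0.0139, 'tz': 0.0206, 'wy': 0.033}, {'tx': 0.0131, 'ty': -0.0139, 'tz': 0.0211, 'wy': 0.033}, {'tx': 0.0124, 'ty': -0.0139, 'tz': 0.0215, 'wy': 0.033}, {'tx': 0.0117, 'ty': -0.0139, 'tz': 0.0219, 'wy': 0.033}, {'tx': 0.011, 'ty': -0.0139, 'tz': 0.0223, 'wy': 0.033}, {'tx': 0.0103, 'ty': -0.0139, 'tz': 0.0226, 'wy': 0.033}, {'tx': 0.0095, 'ty': -0.0139, 'tz': 0.0229, 'wy': 0.033}, {'tx': 0.0088, 'ty': -0.0139, 'tz': 0.0232, 'wy': 0.033}, {'tx': 0.008, 'ty': -0.0139, 'tz': 0.0235, 'wy': 0.033}, {'tx': 0.0072, 'ty': -0.0139, 'tz': 0.0237, 'wy': 0.033}]
```

Request:
apply_moves(
  moves=[
    {"tx": 0, "ty": -0.015, "tz": 0, "wx": 0, "wy": 0, "wz": 0},
    {"tx": 0, "ty": -0.02, "tz": 0, "wx": 0, "wy": 0, "wz": 0},
    {"tx": 0.014, "ty": -0.02, "tz": 0.021, "wx": 0, "wy": 0.033, "wz": 0},
    {"tx": 0.013, "ty": -0.015, "tz": 0.021, "wx": 0, "wy": 0.033, "wz": 0},
    {"tx": 0.013, "ty": -0.01, "tz": 0.021, "wx": 0, "wy": 0.033, "wz": 0},
    {"tx": 0.012, "ty": -0.005, "tz": 0.022, "wx": 0, "wy": 0.033, "wz": 0},
    {"tx": 0.011, "ty": 0, "tz": 0.022, "wx": 0, "wy": 0.033, "wz": 0},
    {"tx": 0.01, "ty": 0, "tz": 0.023, "wx": 0, "wy": 0.033, "wz": 0},
    {"tx": 0.01, "ty": 0, "tz": 0.023, "wx": 0, "wy": 0.033, "wz": 0},
    {"tx": 0.009, "ty": 0, "tz": 0.023, "wx": 0, "wy": 0.033, "wz": 0},
  ],
)

```text
time: 4.1
tcp_pos: [0.5796, 0.0641, 0.0952]
orientation: [0.372, -0.372, 0.601, -0.601]
contact_force: [0.3, 0.1, 0.0]
finger_gap: 0.0268
```

```bash
python3 - <<'E'
from h import *
t=grab("top","top1.png");s=grab("side","side1.png")
p=np.array(robot.state()["tcp_pos"])
def c(n,i,r=30):
    u,v=proj(n,p).astype(int); print(n,u,v); return cv2.resize(i[v-r:v+r,u-r:u+r],(400,400),interpolation=cv2.INTER_CUBIC)
cv2.imwrite("pics/c2.png",np.hstack([c("top",t),c("side",s)]))
E
python3 plan.py .6152 .0312 .085 -30 10
```

```text
top 250 169
side 232 189
at [0.5815 0.0627 0.0953] f [ 0.05  1.57 -0.93] gap 0.0268 t 4.2 j [-0.    0.47 -0.14  0.96 -0.    2.03]
[{'tx': 0.0013, 'ty': 0.001, 'tz': 0.0044, 'wy': 0.006}, {'tx': 0.0013, 'ty': 0.001, 'tz': 0.0044, 'wy': 0.006}, {'tx': 0.0013, 'ty': 0.001, 'tz': 0.0044, 'wy': 0.006}, {'tx': 0.0012, 'ty': 0.001, 'tz': 0.0044, 'wy': 0.006}, {'tx': 0.0012, 'ty': 0.001, 'tz': 0.0044, 'wy': 0.006}, {'tx': 0.0012, 'ty': 0.001, 'tz': 0.0045, 'wy': 0.006}, {'tx': 0.0012, 'ty': 0.001, 'tz': 0.0045, 'wy': 0.006}, {'tx': 0.0011, 'ty': 0.001, 'tz': 0.0045, 'wy': 0.006}, {'tx': 0.0011, 'ty': 0.001, 'tz': 0.0045, 'wy': 0.006}, {'tx': 0.0011, 'ty': 0.001, 'tz': 0.0045, 'wy': 0.006}]
```

View pics/c2.png

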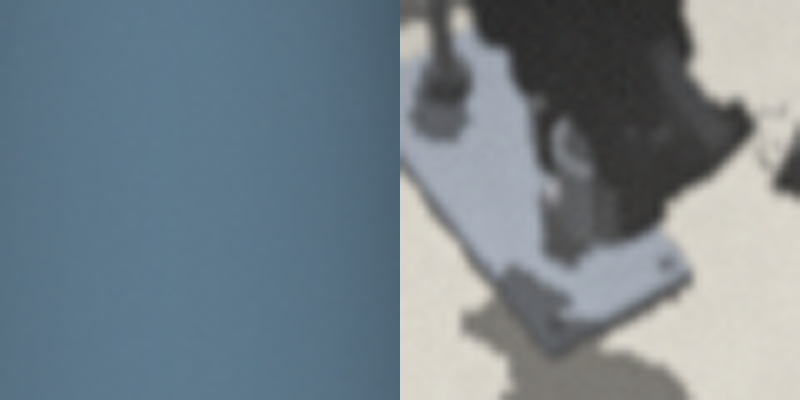

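Request:
apply_moves(
  moves=[
    {"tx": 0.001, "ty": 0, "tz": 0.006, "wx": 0, "wy": 0.008, "wz": 0},
    {"tx": 0.001, "ty": 0, "tz": 0.006, "wx": 0, "wy": 0.008, "wz": 0},
    {"tx": 0.001, "ty": 0, "tz": 0.006, "wx": 0, "wy": 0.008, "wz": 0},
    {"tx": 0.001, "ty": 0, "tz": 0.006, "wx": 0, "wy": 0.008, "wz": 0},
    {"tx": 0.001, "ty": 0, "tz": 0.006, "wx": 0, "wy": 0.008, "wz": 0},
    {"tx": 0.001, "ty": 0, "tz": 0.005, "wx": 0, "wy": 0.008, "wz": 0},
    {"tx": 0.001, "ty": 0, "tz": 0.005, "wx": 0, "wy": 0.008, "wz": 0},
    {"tx": 0.002, "ty": 0.01, "tz": 0.004, "wx": 0, "wy": 0.008, "wz": 0},
    {"tx": 0.002, "ty": 0.01, "tz": 0, "wx": 0, "wy": 0, "wz": 0},
    {"tx": 0, "ty": 0.01, "tz": 0, "wx": 0, "wy": 0, "wz": 0},
  ],
)

```text
time: 5.2
tcp_pos: [0.612, 0.0344, 0.0639]
orientation: [0.353, -0.354, 0.613, -0.612]
contact_force: [0.0, 0.0, -1.6]
finger_gap: 0.0267
```

```bash
python3 - <<'E'
from h import *
s=grab("side","side2.png")
print(proj("side",(.6152,.0314,.04)),proj("side",(.6152,.0314,.055)))
cv2.imwrite("pics/c3.png",cv2.resize(s[160:220,185:265],(800,600),interpolation=cv2.INTER_CUBIC))
E
python3 plan.py .6155 .0320 .056 -30 1
```

```text
[226.25265969 187.87027849] [225.85492122 183.94696194]
at [0.6106 0.0347 0.0619] f [-0.67 -0.41 -2.34] gap 0.0266 t 5.25 j [-0.05  0.55 -0.1   0.93  0.    2.05]
[{'ty': 0.0059, 'tz': 0.0056, 'wx': 0.004, 'wy': -0.001, 'wz': 0.002}]
```

View pics/c3.png

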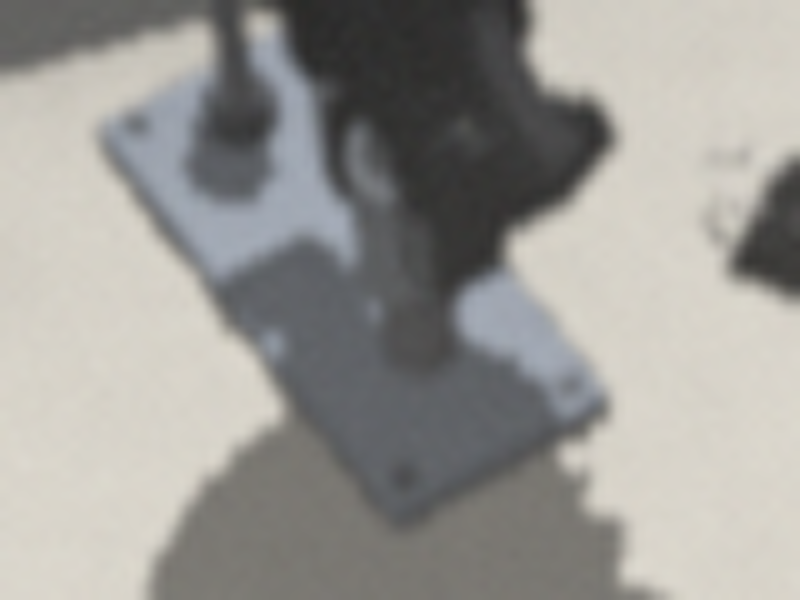

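Request:
apply_moves(
  moves=[
    {"tx": 0, "ty": 0, "tz": 0.003, "wx": 0, "wy": 0, "wz": 0},
    {"tx": 0, "ty": 0, "tz": 0.002, "wx": 0, "wy": 0, "wz": 0},
    {"tx": 0, "ty": 0, "tz": 0, "wx": 0, "wy": 0, "wz": 0},
    {"tx": 0, "ty": 0, "tz": 0, "wx": 0, "wy": 0, "wz": 0},
    {"tx": 0, "ty": 0, "tz": 0, "wx": 0, "wy": 0, "wz": 0},
    {"tx": 0, "ty": 0, "tz": 0, "wx": 0, "wy": 0, "wz": 0},
    {"tx": 0, "ty": 0, "tz": 0, "wx": 0, "wy": 0, "wz": 0},
    {"tx": 0, "ty": 0, "tz": 0, "wx": 0, "wy": 0, "wz": 0},
    {"tx": 0, "ty": 0, "tz": 0, "wx": 0, "wy": 0, "wz": 0},
    {"tx": 0, "ty": 0, "tz": 0, "wx": 0, "wy": 0, "wz": 0},
  ],
)

```text
time: 6.25
tcp_pos: [0.6171, 0.0322, 0.0653]
orientation: [0.353, -0.353, 0.612, -0.612]
contact_force: [-0.1, -0.4, 0.1]
finger_gap: 0.0267
```

```bash
python3 plan.py .6155 .0320 .050 -30 1;python3 plan.py .6155 .0320 .050 -30 1
```

```text
at [0.6171 0.0322 0.0653] f [-0.15 -0.38  0.05] gap 0.0267 t 6.25 j [-0.05  0.56 -0.08  0.94  0.    2.04]
[{'tx': 0.001, 'ty': 0.0153, 'tz': -0.0013}]
at [0.6171 0.0322 0.0653] f [-0.15 -0.38  0.05] gap 0.0267 t 6.25 j [-0.05  0.56 -0.08  0.94  0.    2.04]
[{'tx': 0.001, 'ty': 0.0153, 'tz': -0.0013}]
```

Request:
apply_moves(
  moves=[
    {"tx": 0.0005, "ty": 0, "tz": -0.001, "wx": 0, "wy": 0, "wz": 0},
    {"tx": 0, "ty": 0, "tz": 0, "wx": 0, "wy": 0, "wz": 0},
    {"tx": 0, "ty": 0.005, "tz": 0, "wx": 0, "wy": 0, "wz": 0},
    {"tx": 0, "ty": 0.004, "tz": 0, "wx": 0, "wy": 0, "wz": 0},
    {"tx": 0, "ty": 0.003, "tz": 0, "wx": 0, "wy": 0, "wz": 0},
    {"tx": 0, "ty": 0.003, "tz": 0, "wx": 0, "wy": 0, "wz": 0},
    {"tx": 0, "ty": 0.003, "tz": 0, "wx": 0, "wy": 0, "wz": 0},
    {"tx": 0, "ty": 0.002, "tz": 0, "wx": 0, "wy": 0, "wz": 0},
    {"tx": 0, "ty": 0, "tz": 0, "wx": 0, "wy": 0, "wz": 0},
    {"tx": 0, "ty": 0, "tz": 0, "wx": 0, "wy": 0, "wz": 0},
  ],
)

```text
time: 7.25
tcp_pos: [0.6161, 0.0323, 0.0453]
orientation: [0.353, -0.353, 0.612, -0.612]
contact_force: [-0.8, -0.3, -0.3]
finger_gap: 0.0264
```

Request:
apply_moves(
  moves=[
    {"tx": 0, "ty": 0.002, "tz": 0, "wx": 0, "wy": 0, "wz": 0},
    {"tx": 0, "ty": 0.002, "tz": 0, "wx": 0, "wy": 0, "wz": 0},
    {"tx": 0, "ty": 0.002, "tz": 0, "wx": 0, "wy": 0, "wz": 0},
    {"tx": 0, "ty": 0.002, "tz": 0, "wx": 0, "wy": 0, "wz": 0},
    {"tx": 0, "ty": 0.002, "tz": 0, "wx": 0, "wy": 0, "wz": 0},
    {"tx": 0, "ty": 0, "tz": 0, "wx": 0, "wy": 0, "wz": 0},
    {"tx": 0, "ty": 0, "tz": 0, "wx": 0, "wy": 0, "wz": 0},
    {"tx": 0, "ty": 0, "tz": 0, "wx": 0, "wy": 0, "wz": 0},
    {"tx": 0, "ty": 0, "tz": 0, "wx": 0, "wy": 0, "wz": 0},
    {"tx": 0, "ty": 0, "tz": 0, "wx": 0, "wy": 0, "wz": 0},
  ],
)

```text
time: 8.25
tcp_pos: [0.6161, 0.0323, 0.0354]
orientation: [-0.354, 0.353, -0.612, 0.612]
contact_force: [0.0, -0.1, -1.6]
finger_gap: 0.0268
```

Request:
apply_moves(
  moves=[
    {"tx": 0, "ty": 0.002, "tz": 0, "wx": 0, "wy": 0, "wz": 0},
    {"tx": 0, "ty": 0.002, "tz": 0, "wx": 0, "wy": 0, "wz": 0},
    {"tx": 0, "ty": 0.002, "tz": 0, "wx": 0, "wy": 0, "wz": 0},
    {"tx": 0, "ty": 0.002, "tz": 0, "wx": 0, "wy": 0, "wz": 0},
    {"tx": 0, "ty": 0.002, "tz": 0, "wx": 0, "wy": 0, "wz": 0},
    {"tx": 0, "ty": 0.002, "tz": 0, "wx": 0, "wy": 0, "wz": 0},
    {"tx": 0, "ty": 0.001, "tz": 0, "wx": 0, "wy": 0, "wz": 0},
    {"tx": 0, "ty": 0, "tz": 0, "wx": 0, "wy": 0, "wz": 0},
    {"tx": 0, "ty": 0, "tz": 0, "wx": 0, "wy": 0, "wz": 0},
    {"tx": 0, "ty": 0, "tz": 0, "wx": 0, "wy": 0, "wz": 0},
  ],
)

```text
time: 9.25
tcp_pos: [0.6161, 0.0322, 0.0224]
orientation: [-0.354, 0.353, -0.612, 0.612]
contact_force: [0.4, 0.3, -0.4]
finger_gap: 0.0267
```

Request:
apply_moves(
  moves=[
    {"tx": 0, "ty": 0.001, "tz": 0, "wx": 0, "wy": 0, "wz": 0},
    {"tx": 0, "ty": 0.0005, "tz": 0, "wx": 0, "wy": 0, "wz": 0},
    {"tx": 0, "ty": 0, "tz": 0, "wx": 0, "wy": 0, "wz": 0},
    {"tx": 0, "ty": 0, "tz": 0, "wx": 0, "wy": 0, "wz": 0},
    {"tx": 0, "ty": 0, "tz": 0, "wx": 0, "wy": 0, "wz": 0},
    {"tx": 0, "ty": 0, "tz": 0, "wx": 0, "wy": 0, "wz": 0},
    {"tx": 0, "ty": 0, "tz": 0, "wx": 0, "wy": 0, "wz": 0},
    {"tx": 0, "ty": 0, "tz": 0, "wx": 0, "wy": 0, "wz": 0},
    {"tx": 0, "ty": 0, "tz": 0, "wx": 0, "wy": 0, "wz": 0},
    {"tx": 0, "ty": 0, "tz": 0, "wx": 0, "wy": 0, "wz": 0},
  ],
)

```text
time: 10.25
tcp_pos: [0.6162, 0.0323, 0.0211]
orientation: [-0.354, 0.353, -0.612, 0.613]
contact_force: [-0.6, 0.5, 4.6]
finger_gap: 0.0264
```

Request:
apply_moves(
  moves=[
    {"tx": 0, "ty": 0, "tz": 0, "wx": 0, "wy": 0, "wz": 0},
    {"tx": 0, "ty": 0, "tz": 0, "wx": 0, "wy": 0, "wz": 0},
    {"tx": 0, "ty": 0, "tz": 0, "wx": 0, "wy": 0, "wz": 0},
    {"tx": 0, "ty": 0, "tz": 0, "wx": 0, "wy": 0, "wz": 0},
    {"tx": 0, "ty": 0, "tz": 0, "wx": 0, "wy": 0, "wz": 0},
    {"tx": 0, "ty": 0, "tz": 0, "wx": 0, "wy": 0, "wz": 0},
    {"tx": 0, "ty": 0, "tz": 0, "wx": 0, "wy": 0, "wz": 0},
    {"tx": 0, "ty": 0, "tz": 0, "wx": 0, "wy": 0, "wz": 0},
    {"tx": 0, "ty": 0, "tz": 0, "wx": 0, "wy": 0, "wz": 0},
    {"tx": 0, "ty": 0, "tz": 0, "wx": 0, "wy": 0, "wz": 0},
  ],
  jaw=0.6,
)

```text
time: 11.25
tcp_pos: [0.616, 0.0323, 0.0208]
orientation: [-0.353, 0.353, -0.612, 0.612]
contact_force: [0.0, -0.4, -0.8]
finger_gap: 0.0513
```

Request:
apply_moves(
  moves=[
    {"tx": 0, "ty": -0.005, "tz": 0, "wx": 0, "wy": 0, "wz": 0},
    {"tx": 0, "ty": -0.01, "tz": 0, "wx": 0, "wy": 0, "wz": 0},
    {"tx": 0, "ty": -0.015, "tz": 0, "wx": 0, "wy": 0, "wz": 0},
    {"tx": 0, "ty": -0.02, "tz": 0, "wx": 0, "wy": 0, "wz": 0},
    {"tx": 0, "ty": -0.02, "tz": 0, "wx": 0, "wy": 0, "wz": 0},
    {"tx": 0, "ty": -0.02, "tz": 0, "wx": 0, "wy": 0, "wz": 0},
    {"tx": 0, "ty": -0.01, "tz": 0, "wx": 0, "wy": 0, "wz": 0},
    {"tx": 0, "ty": 0, "tz": 0, "wx": 0, "wy": 0, "wz": 0},
    {"tx": 0, "ty": 0, "tz": 0, "wx": 0, "wy": 0, "wz": 0},
    {"tx": 0, "ty": 0, "tz": 0, "wx": 0, "wy": 0, "wz": 0},
  ],
)

```text
time: 12.25
tcp_pos: [0.6151, 0.0323, 0.1196]
orientation: [0.353, -0.354, 0.613, -0.612]
contact_force: [0.1, 0.1, -0.5]
finger_gap: 0.0511
```

```bash
python3 plan.py .4813 .1268 .12 75 13
```

```text
at [0.6151 0.0323 0.1196] f [ 0.11  0.1  -0.49] gap 0.0511 t 12.25 j [-0.05  0.51 -0.    1.06  0.    2.04]
[{'tx': -0.0011, 'tz': -0.0125, 'wy': -0.141}, {'tx': -0.0029, 'tz': -0.0123, 'wy': -0.141}, {'tx': -0.0046, 'tz': -0.0117, 'wy': -0.141}, {'tx': -0.0062, 'tz': -0.011, 'wy': -0.141}, {'tx': -0.0077, 'tz': -0.01, 'wy': -0.141}, {'tx': -0.009, 'tz': -0.0088, 'wy': -0.141}, {'tx': -0.0102, 'tz': -0.0075, 'wy': -0.141}, {'tx': -0.0111, 'tz': -0.006, 'wy': -0.141}, {'tx': -0.0118, 'tz': -0.0043, 'wy': -0.141}, {'tx': -0.0123, 'tz': -0.0026, 'wy': -0.141}, {'tx': -0.0126, 'tz': -0.0009, 'wy': -0.141}, {'tx': -0.0126, 'tz': 0.0009, 'wy': -0.141}, {'tx': -0.0123, 'tz': 0.0027, 'wy': -0.141}]
```

Request:
apply_moves(
  moves=[
    {"tx": -0.001, "ty": 0, "tz": -0.0125, "wx": 0, "wy": -0.141, "wz": 0},
    {"tx": -0.003, "ty": 0, "tz": -0.0125, "wx": 0, "wy": -0.141, "wz": 0},
    {"tx": -0.0045, "ty": 0, "tz": -0.012, "wx": 0, "wy": -0.141, "wz": 0},
    {"tx": -0.006, "ty": 0, "tz": -0.011, "wx": 0, "wy": -0.141, "wz": 0},
    {"tx": -0.008, "ty": 0, "tz": -0.01, "wx": 0, "wy": -0.141, "wz": 0},
    {"tx": -0.009, "ty": 0, "tz": -0.009, "wx": 0, "wy": -0.141, "wz": 0},
    {"tx": -0.01, "ty": 0, "tz": -0.0075, "wx": 0, "wy": -0.141, "wz": 0},
    {"tx": -0.011, "ty": 0, "tz": -0.006, "wx": 0, "wy": -0.141, "wz": 0},
    {"tx": -0.012, "ty": 0, "tz": -0.004, "wx": 0, "wy": -0.141, "wz": 0},
    {"tx": -0.012, "ty": 0, "tz": -0.003, "wx": 0, "wy": -0.141, "wz": 0},
  ],
)

```text
time: 13.25
tcp_pos: [0.5112, 0.1049, 0.1196]
orientation: [-0.666, 0.667, -0.236, 0.235]
contact_force: [0.4, -0.2, 1.1]
finger_gap: 0.051
```

```bash
python3 - <<'E'
from h import *
t=grab("top","top3.png");s=grab("side","side3.png")
c=lambda i,u,v,r:cv2.resize(i[v-r:v+r,u-r:u+r],(400,400),interpolation=cv2.INTER_CUBIC)
cv2.imwrite("pics/c4.png",np.hstack([c(t,272,145,40),c(s,215,170,50)]))
E
python3 plan.py .4813 .1268 .08 75 5
```

```text
at [0.5102 0.1052 0.1196] f [-0.38 -0.16  0.5 ] gap 0.0514 t 13.35 j [ 0.08  0.33 -0.28  0.96  0.    0.77]
[{'tx': -0.0072, 'ty': 0.0079, 'tz': -0.0003, 'wy': -0.084, 'wz': -0.001}, {'tx': -0.0072, 'ty': 0.0079, 'tz': 0.0003, 'wy': -0.084, 'wz': -0.001}, {'tx': -0.0071, 'ty': 0.0079, 'tz': 0.0009, 'wy': -0.084, 'wz': -0.001}, {'tx': -0.007, 'ty': 0.0079, 'tz': 0.0015, 'wy': -0.084, 'wz': -0.001}, {'tx': -0.0069, 'ty': 0.0079, 'tz': 0.0021, 'wy': -0.084, 'wz': -0.001}]
```

View pics/c4.png

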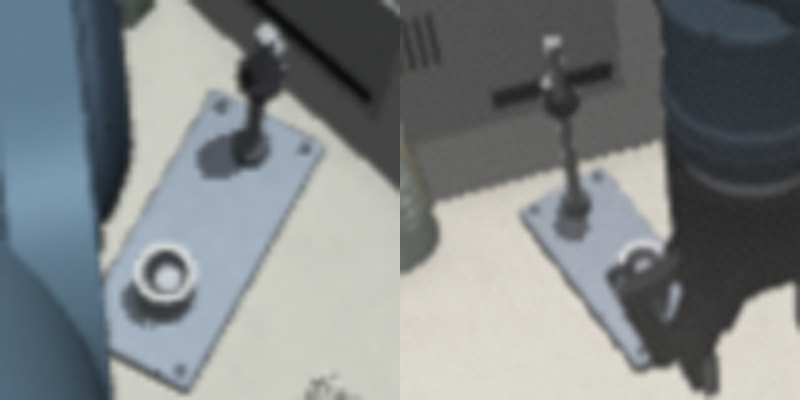

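The sleeve sits concentric on the pin in the top view, at crop (167,275). Next is the approach to the loupe handle.

Request:
apply_moves(
  moves=[
    {"tx": -0.007, "ty": 0.005, "tz": 0, "wx": 0, "wy": -0.084, "wz": 0},
    {"tx": -0.007, "ty": 0.01, "tz": 0, "wx": 0, "wy": -0.084, "wz": 0},
    {"tx": -0.007, "ty": 0.01, "tz": 0.001, "wx": 0, "wy": -0.084, "wz": 0},
    {"tx": -0.007, "ty": 0.01, "tz": 0.0015, "wx": 0, "wy": -0.084, "wz": 0},
    {"tx": -0.007, "ty": 0.01, "tz": 0.002, "wx": 0, "wy": -0.084, "wz": 0},
    {"tx": 0, "ty": 0.01, "tz": 0, "wx": 0, "wy": 0, "wz": 0},
    {"tx": 0, "ty": 0.01, "tz": 0, "wx": 0, "wy": 0, "wz": 0},
    {"tx": 0, "ty": 0.005, "tz": 0, "wx": 0, "wy": 0, "wz": 0},
    {"tx": 0, "ty": 0, "tz": 0, "wx": 0, "wy": 0, "wz": 0},
    {"tx": 0, "ty": 0, "tz": 0, "wx": 0, "wy": 0, "wz": 0},
  ],
)

```text
time: 14.35
tcp_pos: [0.4845, 0.1258, 0.0509]
orientation: [0.701, -0.701, 0.094, -0.094]
contact_force: [-0.3, -0.5, -0.4]
finger_gap: 0.0511
```

```bash
python3 plan.py .4813 .1268 .03 75 1; python3 - <<'E'
from h import *
s=cv2.cvtColor(cv2.imread("pics/side3.png"),cv2.COLOR_BGR2GRAY);t=cv2.cvtColor(cv2.imread("pics/top3.png"),cv2.COLOR_BGR2GRAY)
print(s[136:156,196:215]);print(t[110:132,275:293])
for h in(.09,.1,.11,.12): print(h,proj("side",(.6845,-.0095,h)),proj("top",(.6845,-.0095,h)))
E
```

```text
at [0.4845 0.1258 0.0509] f [-0.32 -0.54 -0.43] gap 0.0511 t 14.35 j [ 0.13  0.36 -0.44  0.77  0.    0.39]
[{'tx': -0.0034, 'ty': 0.0209, 'wy': -0.004}]
[[ 80  81  81  82  79  78  76  70  68  78  81  79  77  74  69  68  63  53
   49]
 [ 79  82  80  81  79  82  84  74  65  65  69  66  63  56  53  50  45  38
   40]
 [ 82  81  80  77  82  96  97  81  69  60  55  48  47  44  37  36  34  37
   39]
 [ 79  79  73  71  96 128 112  80  69  60  47  40  35  38  36  36  38  38
   41]
 [ 68  65  57  65 111 148 124  85  68  60  47  41  42  40  43  48  51  52
   63]
 [ 49  46  42  57 102 128 113  83  71  63  52  48  58  59  64  65  66  71
   76]
 [ 41  38  39  43  63  83  75  71  69  65  55  53  65  81  80  79  81  80
   79]
 [ 40  41  42  50  59  58  53  62  69  66  59  53  59  78  82  82  82  83
   85]
 [ 49  51  54  63  72  58  55  61  66  63  56  51  50  64  80  86  92  93
   90]
 [ 66  70  72  78  77  57  50  54  57  55  53  51  48  58  84  93  97  96
   97]
 [ 81  79  83  83  76  61  49  44  47  45  44  49  50  64  89  97  97  99
   96]
 [ 83  84  86  88  83  65  51  45  43  45  47  43  55  7
[... 1867 characters left out ...]
5 100]
 [107 101 132 155 162 157 111  59  49  86 162 193 195 193 191 189 182 147]
 [132 116 145 160 161 157 107  54  50  90 161 189 194 194 192 191 191 186]
 [161 159 162 163 162 153 104  53  53  98 145 167 183 188 191 192 193 194]
 [162 163 163 162 160 138  89  51  58 116 154 163 162 168 180 185 192 195]
 [162 161 160 152 143 117  75  49  58 117 155 166 168 164 159 158 177 187]
 [155 150 145 114  81  63  52  46  55 102 144 164 167 167 167 162 159 159]]
0.09 [205.8180366  150.56775922] [283.27448708 122.38253258]
0.1 [205.38813173 147.6524665 ] [283.51194825 120.7466767 ]
0.11 [204.9512334  144.68974934] [283.75414575 119.07819251]
0.12 [204.50716955 141.67844105] [284.00122272 117.37609398]
```

Request:
apply_moves(
  moves=[
    {"tx": -0.002, "ty": 0.01, "tz": 0, "wx": 0, "wy": 0, "wz": 0},
    {"tx": -0.0015, "ty": 0.01, "tz": 0, "wx": 0, "wy": 0, "wz": 0},
    {"tx": 0, "ty": 0.01, "tz": 0, "wx": 0, "wy": 0, "wz": 0},
    {"tx": 0, "ty": 0.008, "tz": 0, "wx": 0, "wy": 0, "wz": 0},
    {"tx": 0, "ty": 0.005, "tz": 0, "wx": 0, "wy": 0, "wz": 0},
    {"tx": 0, "ty": 0.002, "tz": 0, "wx": 0, "wy": 0, "wz": 0},
    {"tx": 0, "ty": 0.0015, "tz": 0, "wx": 0, "wy": 0, "wz": 0},
    {"tx": 0, "ty": 0, "tz": 0, "wx": 0, "wy": 0, "wz": 0},
    {"tx": 0, "ty": 0, "tz": 0, "wx": 0, "wy": 0, "wz": 0},
    {"tx": 0, "ty": 0, "tz": 0, "wx": 0, "wy": 0, "wz": 0},
  ],
)

```text
time: 15.35
tcp_pos: [0.4811, 0.1269, 0.0046]
orientation: [0.701, -0.701, 0.093, -0.094]
contact_force: [-0.0, 0.6, 0.2]
finger_gap: 0.0513
```

```bash
python3 - <<'E'
from h import *
s=grab("side","side4.png")
print(robot.state()["tcp_pos"])
cv2.imwrite("pics/c5.png",cv2.resize(s[225:285,230:310],(800,600),interpolation=cv2.INTER_CUBIC))
E
```

```text
[0.48102438 0.12689973 0.00459757]
```

View pics/c5.png

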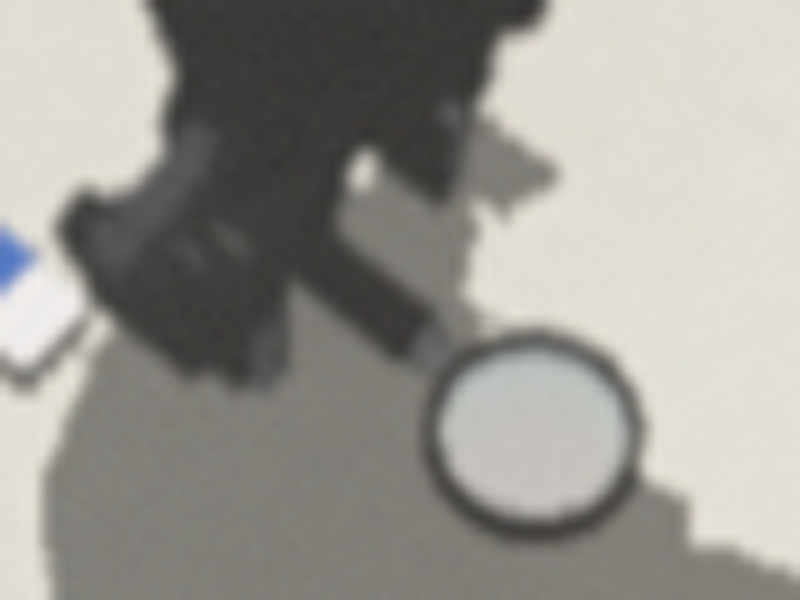

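Request:
apply_moves(
  moves=[
    {"tx": 0, "ty": 0, "tz": 0, "wx": 0, "wy": 0, "wz": 0},
    {"tx": 0, "ty": 0, "tz": 0, "wx": 0, "wy": 0, "wz": 0},
    {"tx": 0, "ty": 0, "tz": 0, "wx": 0, "wy": 0, "wz": 0},
    {"tx": 0, "ty": 0, "tz": 0, "wx": 0, "wy": 0, "wz": 0},
    {"tx": 0, "ty": 0, "tz": 0, "wx": 0, "wy": 0, "wz": 0},
    {"tx": 0, "ty": 0, "tz": 0, "wx": 0, "wy": 0, "wz": 0},
    {"tx": 0, "ty": 0, "tz": 0, "wx": 0, "wy": 0, "wz": 0},
    {"tx": 0, "ty": 0, "tz": 0, "wx": 0, "wy": 0, "wz": 0},
    {"tx": 0, "ty": 0, "tz": 0, "wx": 0, "wy": 0, "wz": 0},
    {"tx": 0, "ty": 0, "tz": 0, "wx": 0, "wy": 0, "wz": 0},
  ],
  jaw=0.0,
)

```text
time: 16.4
tcp_pos: [0.4809, 0.1269, 0.0046]
orientation: [0.701, -0.701, 0.093, -0.094]
contact_force: [-0.0, 0.3, 5.3]
finger_gap: 0.0099
```

```bash
python3 - <<'E'
from h import *
print("lens",onz("side",283.2,268.2,.007), onz("side",233+.0,0,.0)[:0])
s=robot.state();print(s["tcp_pos"],s["contact_force"],s["wrist_torque"])
E
```

```text
lens [0.42642895 0.1425597  0.007     ] []
[0.48090733 0.12690156 0.00458725] [-2.38424481e-03  2.55218817e-01  5.31387458e+00] [-0.03287418  0.21935313 -0.04336968]
```

Request:
apply_moves(
  moves=[
    {"tx": 0, "ty": -0.003, "tz": 0, "wx": 0, "wy": 0, "wz": 0},
    {"tx": 0, "ty": -0.007, "tz": 0, "wx": 0, "wy": 0, "wz": 0},
    {"tx": 0, "ty": -0.015, "tz": 0, "wx": 0, "wy": 0, "wz": 0},
    {"tx": 0, "ty": -0.02, "tz": 0, "wx": 0, "wy": 0, "wz": 0},
    {"tx": 0, "ty": -0.025, "tz": 0, "wx": 0, "wy": 0, "wz": 0},
    {"tx": 0, "ty": -0.025, "tz": 0, "wx": 0, "wy": 0, "wz": 0},
    {"tx": 0, "ty": -0.02, "tz": 0, "wx": 0, "wy": 0, "wz": 0},
    {"tx": 0, "ty": -0.015, "tz": 0, "wx": 0, "wy": 0, "wz": 0},
    {"tx": 0, "ty": -0.01, "tz": 0, "wx": 0, "wy": 0, "wz": 0},
    {"tx": 0, "ty": 0, "tz": 0, "wx": 0, "wy": 0, "wz": 0},
  ],
)

```text
time: 17.4
tcp_pos: [0.4817, 0.127, 0.1457]
orientation: [0.701, -0.701, 0.092, -0.094]
contact_force: [-0.5, -0.2, -0.9]
finger_gap: 0.0098
```

```bash
python3 - <<'E'
from h import *
t=grab("top","top5.png");s=grab("side","side5.png")
p=np.array(robot.state()["tcp_pos"])+[-.03,.008,0]
def c(n,i,r=35):
    u,v=proj(n,p).astype(int); print(n,u,v); return cv2.resize(i[v-r:v+r,u-r:u+r],(400,400),interpolation=cv2.INTER_CUBIC)
cv2.imwrite("pics/c6.png",np.hstack([c("top",t),c("side",s)]))
E
python3 plan.py .601 .086 .145 195 20
```

```text
top 214 229
side 276 227
at [0.4804 0.1268 0.1439] f [-0.29 -1.32 -0.21] gap 0.01 t 17.5 j [ 0.13  0.27 -0.31  1.    0.    0.4 ]
[{'tx': 0.0064, 'tz': -0.0004, 'wy': -0.105}, {'tx': 0.0063, 'tz': -0.0011, 'wy': -0.105}, {'tx': 0.0061, 'tz': -0.0017, 'wy': -0.105}, {'tx': 0.0059, 'tz': -0.0023, 'wy': -0.105}, {'tx': 0.0056, 'tz': -0.0029, 'wy': -0.105}, {'tx': 0.0053, 'tz': -0.0035, 'wy': -0.105}, {'tx': 0.0049, 'tz': -0.0041, 'wy': -0.105}, {'tx': 0.0045, 'tz': -0.0045, 'wy': -0.105}, {'tx': 0.004, 'tz': -0.005, 'wy': -0.105}, {'tx': 0.0034, 'tz': -0.0054, 'wy': -0.105}, {'tx': 0.0028, 'tz': -0.0057, 'wy': -0.105}, {'tx': 0.0022, 'tz': -0.006, 'wy': -0.105}, {'tx': 0.0016, 'tz': -0.0062, 'wy': -0.105}, {'tx': 0.0009, 'tz': -0.0063, 'wy': -0.105}, {'tx': 0.0003, 'tz': -0.0064, 'wy': -0.105}, {'tx': -0.0004, 'tz': -0.0064, 'wy': -0.105}, {'tx': -0.0011, 'tz': -0.0063, 'wy': -0.105}, {'tx': -0.0017, 'tz': -0.0061, 'wy': -0.105}, {'tx': -0.0023, 'tz': -0.0059, 'wy': -0.105}, {'tx': -0.003, 'tz': -0.0056, 'wy': -0.105}]
```

View pics/c6.png

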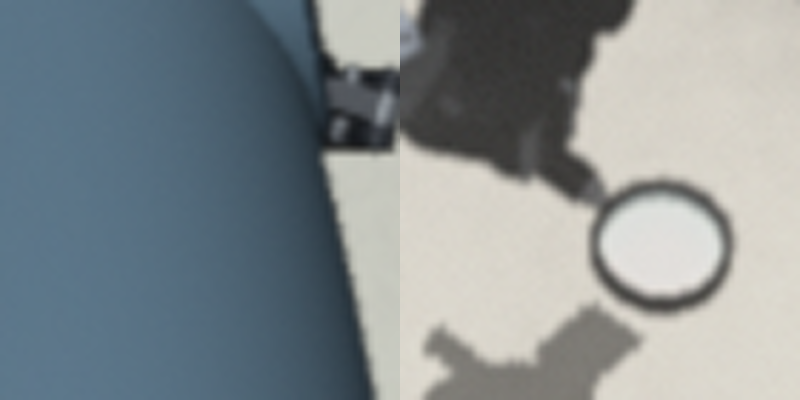

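Request:
apply_moves(
  moves=[
    {"tx": 0.0065, "ty": 0, "tz": -0.0005, "wx": 0, "wy": -0.105, "wz": 0},
    {"tx": 0.0065, "ty": 0, "tz": -0.001, "wx": 0, "wy": -0.105, "wz": 0},
    {"tx": 0.006, "ty": 0, "tz": -0.0015, "wx": 0, "wy": -0.105, "wz": 0},
    {"tx": 0.006, "ty": 0, "tz": -0.0025, "wx": 0, "wy": -0.105, "wz": 0},
    {"tx": 0.0055, "ty": 0, "tz": -0.003, "wx": 0, "wy": -0.105, "wz": 0},
    {"tx": 0.0055, "ty": 0, "tz": -0.0035, "wx": 0, "wy": -0.105, "wz": 0},
    {"tx": 0.005, "ty": 0, "tz": -0.004, "wx": 0, "wy": -0.105, "wz": 0},
    {"tx": 0.0045, "ty": 0, "tz": -0.0045, "wx": 0, "wy": -0.105, "wz": 0},
    {"tx": 0.004, "ty": 0, "tz": -0.005, "wx": 0, "wy": -0.105, "wz": 0},
    {"tx": 0.0035, "ty": 0, "tz": -0.0055, "wx": 0, "wy": -0.105, "wz": 0},
  ],
)

```text
time: 18.5
tcp_pos: [0.5408, 0.1063, 0.1427]
orientation: [0.653, -0.652, -0.271, 0.273]
contact_force: [0.3, 0.5, -0.8]
finger_gap: 0.0099
```

Request:
apply_moves(
  moves=[
    {"tx": 0.003, "ty": 0, "tz": -0.0055, "wx": 0, "wy": -0.105, "wz": 0},
    {"tx": 0.002, "ty": 0, "tz": -0.006, "wx": 0, "wy": -0.105, "wz": 0},
    {"tx": 0.0015, "ty": 0, "tz": -0.006, "wx": 0, "wy": -0.105, "wz": 0},
    {"tx": 0.001, "ty": 0, "tz": -0.0065, "wx": 0, "wy": -0.105, "wz": 0},
    {"tx": 0.0005, "ty": 0, "tz": -0.0065, "wx": 0, "wy": -0.105, "wz": 0},
    {"tx": -0.0005, "ty": 0, "tz": -0.0065, "wx": 0, "wy": -0.105, "wz": 0},
    {"tx": -0.001, "ty": 0, "tz": -0.0065, "wx": 0, "wy": -0.105, "wz": 0},
    {"tx": -0.0015, "ty": 0, "tz": -0.006, "wx": 0, "wy": -0.105, "wz": 0},
    {"tx": -0.0025, "ty": 0, "tz": -0.006, "wx": 0, "wy": -0.105, "wz": 0},
    {"tx": -0.003, "ty": 0, "tz": -0.0055, "wx": 0, "wy": -0.105, "wz": 0},
  ],
)

```text
time: 19.5
tcp_pos: [0.6015, 0.0862, 0.1425]
orientation: [0.429, -0.428, -0.562, 0.563]
contact_force: [-0.1, -0.2, -0.4]
finger_gap: 0.0101
```

```bash
python3 plan.py .601 .086 .109 195 6
```

```text
at [0.6015 0.0862 0.1425] f [-0.08 -0.16 -0.37] gap 0.0101 t 19.5 j [ 0.04  0.48  0.01  1.1   0.   -1.8 ]
[{'ty': 0.0056, 'wy': 0.001}, {'ty': 0.0056, 'wy': 0.001}, {'ty': 0.0056, 'wy': 0.001}, {'ty': 0.0056, 'wy': 0.001}, {'ty': 0.0056, 'wy': 0.001}, {'ty': 0.0056, 'wy': 0.001}]
```

Request:
apply_moves(
  moves=[
    {"tx": 0, "ty": 0.004, "tz": 0, "wx": 0, "wy": 0, "wz": 0},
    {"tx": 0, "ty": 0.006, "tz": 0, "wx": 0, "wy": 0, "wz": 0},
    {"tx": 0, "ty": 0.007, "tz": 0, "wx": 0, "wy": 0, "wz": 0},
    {"tx": 0, "ty": 0.007, "tz": 0, "wx": 0, "wy": 0, "wz": 0},
    {"tx": 0, "ty": 0.006, "tz": 0, "wx": 0, "wy": 0, "wz": 0},
    {"tx": 0, "ty": 0.0035, "tz": 0, "wx": 0, "wy": 0, "wz": 0},
    {"tx": 0, "ty": 0, "tz": 0, "wx": 0, "wy": 0, "wz": 0},
    {"tx": 0, "ty": 0, "tz": 0, "wx": 0, "wy": 0, "wz": 0},
    {"tx": 0, "ty": 0, "tz": 0, "wx": 0, "wy": 0, "wz": 0},
    {"tx": 0, "ty": 0, "tz": 0, "wx": 0, "wy": 0, "wz": 0},
  ],
)

```text
time: 20.5
tcp_pos: [0.6027, 0.0864, 0.1112]
orientation: [-0.43, 0.43, 0.562, -0.561]
contact_force: [0.2, -1.3, -1.3]
finger_gap: 0.0098
```

```bash
python3 - <<'E'
from h import *
t=grab("top","top6.png");s=grab("side","side6.png")
p=np.array([.6155,.0315,.109])
def c(n,i,r=35):
    u,v=proj(n,p).astype(int); print(n,proj(n,p),(u-r,v-r)); return cv2.resize(i[v-r:v+r,u-r:u+r],(400,400),interpolation=cv2.INTER_CUBIC)
cv2.imwrite("pics/c7.png",np.hstack([c("top",t),c("side",s)]))
E
python3 plan.py .601 .086 .109 195 1
```

```text
top [265.26392555 151.21383016] (np.int64(230), np.int64(116))
side [224.19195584 168.9866152 ] (np.int64(189), np.int64(133))
at [0.6025 0.0864 0.1111] f [-0.08  0.68 -0.88] gap 0.0099 t 20.6 j [ 0.04  0.5  -0.04  1.03  0.   -1.8 ]
[{'ty': 0.0021, 'tz': 0.0016, 'wx': 0.001, 'wy': 0.003}]
```

View pics/c7.png

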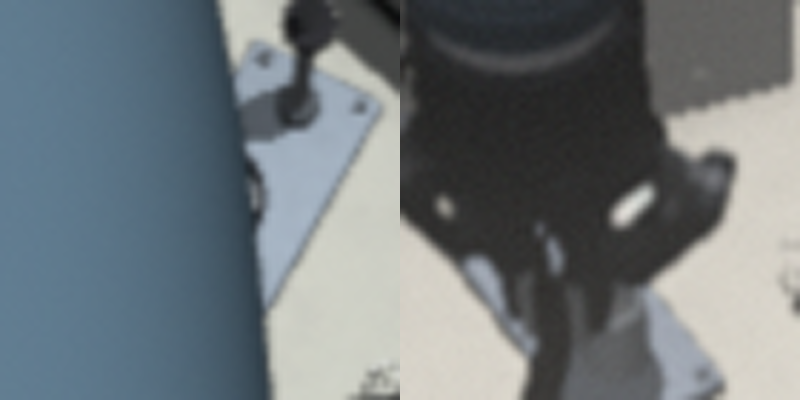

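The gripper hides the lens in both views; only the rim's right edge shows, at top (276,150), which fits. I'll swing the handle 45° round the pin axis so that the side camera can see the lens.

```bash
python3 plan.py .6437 .0804 .109 150 8; python3 -c "
from h import *
print(onz('top',254,103,.02),onz('side',160,183,0))"
```

```text
at [0.6025 0.0864 0.1111] f [-0.08  0.68 -0.88] gap 0.0099 t 20.6 j [ 0.04  0.5  -0.04  1.03  0.   -1.8 ]
[{'tx': -0.0021, 'ty': 0.0003, 'tz': -0.0048, 'wy': 0.098}, {'tx': -0.0016, 'ty': 0.0003, 'tz': -0.005, 'wy': 0.098}, {'tx': -0.0011, 'ty': 0.0003, 'tz': -0.0051, 'wy': 0.098}, {'tx': -0.0006, 'ty': 0.0003, 'tz': -0.0052, 'wy': 0.098}, {'ty': 0.0003, 'tz': -0.0052, 'wy': 0.098}, {'tx': 0.0004, 'ty': 0.0003, 'tz': -0.0052, 'wy': 0.098}, {'tx': 0.0009, 'ty': 0.0003, 'tz': -0.0051, 'wy': 0.098}, {'tx': 0.0014, 'ty': 0.0003, 'tz': -0.005, 'wy': 0.098}]
[0.75954445 0.05240777 0.02      ] [0.77857071 0.06131113 0.        ]
```

Request:
apply_moves(
  moves=[
    {"tx": -0.002, "ty": 0, "tz": -0.005, "wx": 0, "wy": 0.098, "wz": 0},
    {"tx": -0.0015, "ty": 0, "tz": -0.005, "wx": 0, "wy": 0.098, "wz": 0},
    {"tx": -0.001, "ty": 0, "tz": -0.005, "wx": 0, "wy": 0.098, "wz": 0},
    {"tx": -0.0005, "ty": 0, "tz": -0.005, "wx": 0, "wy": 0.098, "wz": 0},
    {"tx": 0, "ty": 0, "tz": -0.005, "wx": 0, "wy": 0.098, "wz": 0},
    {"tx": 0.0005, "ty": 0, "tz": -0.005, "wx": 0, "wy": 0.098, "wz": 0},
    {"tx": 0.001, "ty": 0, "tz": -0.005, "wx": 0, "wy": 0.098, "wz": 0},
    {"tx": 0.0015, "ty": 0, "tz": -0.005, "wx": 0, "wy": 0.098, "wz": 0},
    {"tx": 0, "ty": 0, "tz": 0, "wx": 0, "wy": 0, "wz": 0},
    {"tx": 0, "ty": 0, "tz": 0, "wx": 0, "wy": 0, "wz": 0},
  ],
)

```text
time: 21.6
tcp_pos: [0.643, 0.0812, 0.1108]
orientation: [0.611, -0.611, -0.355, 0.355]
contact_force: [-0.1, 0.7, -1.3]
finger_gap: 0.0101
```

```bash
python3 - <<'E'
from h import *
t=grab("top","top7.png");s=grab("side","side7.png")
p=np.array([.6155,.0315,.109])
def c(n,i,r=35):
    u,v=proj(n,p).astype(int); print(n,proj(n,p),(u-r,v-r)); return cv2.resize(i[v-r:v+r,u-r:u+r],(400,400),interpolation=cv2.INTER_CUBIC)
cv2.imwrite("pics/c8.png",np.hstack([c("top",t),c("side",s)]))
E
python3 plan.py .6437 .0804 .109 150 1
```

```text
top [265.26392555 151.21383016] (np.int64(230), np.int64(116))
side [224.19195584 168.9866152 ] (np.int64(189), np.int64(133))
at [0.6428 0.0813 0.1108] f [-0.18  0.56 -0.69] gap 0.0097 t 21.7 j [ 0.03  0.58  0.09  1.08  0.   -1.02]
[{'tx': -0.0003, 'ty': 0.0018, 'tz': -0.0013, 'wy': 0.005}]
```

View pics/c8.png

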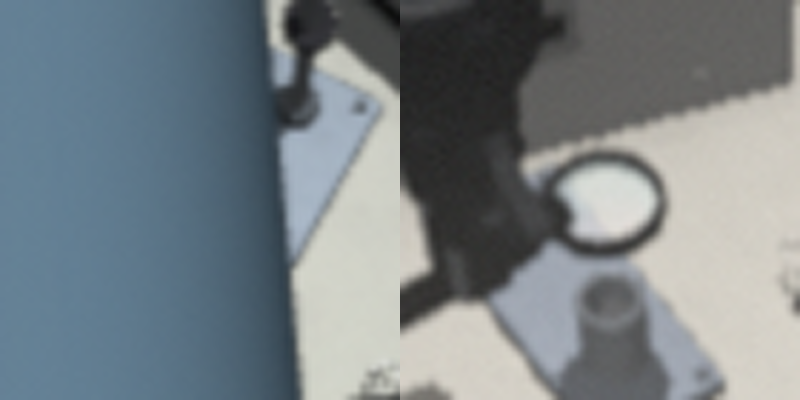

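The lens ellipse is at side (224.8,168.0), against (224.2,169.0) predicted for the target. It looks level, and it's clear of the seated sleeve and of the post. One small trim, then settle.

Request:
apply_moves(
  moves=[
    {"tx": 0, "ty": 0.001, "tz": -0.001, "wx": 0, "wy": 0.005, "wz": 0},
    {"tx": 0, "ty": 0.0005, "tz": 0, "wx": 0, "wy": 0, "wz": 0},
    {"tx": 0, "ty": 0, "tz": 0, "wx": 0, "wy": 0, "wz": 0},
    {"tx": 0, "ty": 0, "tz": 0, "wx": 0, "wy": 0, "wz": 0},
    {"tx": 0, "ty": 0, "tz": 0, "wx": 0, "wy": 0, "wz": 0},
    {"tx": 0, "ty": 0, "tz": 0, "wx": 0, "wy": 0, "wz": 0},
    {"tx": 0, "ty": 0, "tz": 0, "wx": 0, "wy": 0, "wz": 0},
    {"tx": 0, "ty": 0, "tz": 0, "wx": 0, "wy": 0, "wz": 0},
    {"tx": 0, "ty": 0, "tz": 0, "wx": 0, "wy": 0, "wz": 0},
    {"tx": 0, "ty": 0, "tz": 0, "wx": 0, "wy": 0, "wz": 0},
  ],
)

```text
time: 22.7
tcp_pos: [0.6439, 0.0807, 0.1093]
orientation: [0.613, -0.613, -0.353, 0.353]
contact_force: [0.7, 0.9, -1.2]
finger_gap: 0.0099
```

```bash
python3 plan.py .6437 .0804 .109 150 1; python3 -c "
from h import *
s=robot.state();print(abs(s['qd']).max());robot.close_job()"
```

```text
at [0.6439 0.0807 0.1093] f [ 0.69  0.91 -1.25] gap 0.0099 t 22.7 j [ 0.03  0.58  0.09  1.08  0.   -1.02]
[{'tx': -0.0004, 'ty': 0.0003, 'wy': -0.001}]
0.0012046066159213215
the job is handed in; nothing more can be done
```

I put the wide-bored sleeve over the gauge pin down to the plate and let go of it. I handed the job in at 22.7 s with the loupe held still by its handle above the sleeve.

- **Sleeve:** I felt it touch the plate at the expected height (about 4.6 N). Afterwards the top view showed it sitting centred on the pin.
- **Loupe position:** The last side picture put the lens about 1 px (2 mm) from the target above the pin, and level to about 2° by its ellipse. I then made a 1–1.5 mm trim and did not take another picture. The final reading was the tool 0.4 mm off the planned pose, with the arm practically at rest.
- **Less sure:** My readings of the collar height ran from 106 to 110 mm, and I held the lens at about 109 mm; the limit is ±6 mm. At the end the arm hid the lens from the top camera, so the final position rests on the side view and the arm's own readings.
- **Other objects:** The arm kept clear of the other things on the desk and of the post and collar, but I did not re-measure where they were.

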